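# Check the mill's clutch and brake hand levers

### The job

Check that the mill's two hand levers stop short of the fixed bars behind them, pushing only with the outside of the fingers and never pinching a lever or squeezing it against its bar. First push the short clutch lever in until it comes up solid at its stop, hold it there a moment, and let it spring fully back out; then push the long brake lever in to its stop and finish while still holding it pressed there, firmly but without forcing it. Leave the loose things on the bench where they are.

Things in the scene. Friction and masses are not known exactly. Their poses are not given: they have to be found in the camera images.
- clutch_lever (a joint): swing of the SHORT lever (table-feed clutch) in rad: 0 = sprung fully out (rest), 0.4 = hard against its internal stop. It turns in the horizontal plane about an upright pivot at its left end and springs back by itself when let go. At its press point it takes about 4 N to start it and 8 N at the stop, beyond which it goes solid. At the stop the lever is parallel to the bar with about 22 mm of clear air between them.
- clutch_blade: the flat aluminium blade of the SHORT lever (table-feed clutch), 14 mm thick, 24 mm tall, ending in a 22 mm round knob; 110 mm from pivot to the middle of the knob. Origin: the press point in the middle of the blade, 85 mm from the pivot axis, 90 mm above the bench. x is level, across the blade, towards the bar (the push direction; the face to push is 7 mm to -x); y runs along the blade to the pivot (the pivot is 85 mm to +y); z up. It turns with the lever.
- clutch_bar: the fixed steel bar behind the SHORT lever (table-feed clutch), with a black rubber grip 26 mm in diameter and 80 mm long, axis 90 mm above the bench, its posts' tops level with the axis. Origin: mid-length on its axis. y along the bar, x pointing away from the lever (from the lever's stop position the bar axis is 42 mm to +x). Nothing of the stand rises over 107 mm above the bench.
- brake_lever (a joint): swing of the LONG lever (spindle brake) in rad: 0 = sprung fully out (rest), 0.35 = hard against its internal stop. It turns in the horizontal plane about an upright pivot at its left end and springs back by itself when let go. At its press point it takes about 5 N to start it and 9 N at the stop, beyond which it goes solid. At the stop the lever is parallel to the bar with about 22 mm of clear air between them.
- brake_blade: the flat aluminium blade of the LONG lever (spindle brake), 14 mm thick, 24 mm tall, ending in a 22 mm round knob; 170 mm from pivot to the middle of the knob. Origin: the press point in the middle of the blade, 130 mm from the pivot axis, 90 mm above the bench. x is level, across the blade, towards the bar (the push direction; the face to push is 7 mm to -x); y runs along the blade to the pivot (the pivot is 130 mm to +y); z up. It turns with the lever.
- brake_bar: the fixed steel bar behind the LONG lever (spindle brake), with a black rubber grip 26 mm in diameter and 140 mm long, axis 90 mm above the bench, its posts' tops level with the axis. Origin: mid-length on its axis. y along the bar, x pointing away from the lever (from the lever's stop position the bar axis is 42 mm to +x). Nothing of the stand rises over 107 mm above the bench.
- jar: bystander: amber glass jar with a brass-coloured lid, 68 mm across, 85 mm tall, behind the short lever's bar. Origin: centre of its underside
- vblock: bystander: dark steel V-block 50 x 60 mm, 46 mm tall, behind the long lever's bar. Origin: centre of its underside
- slug: bystander: upright steel slug 34 mm in diameter, 50 mm tall, in front of the long lever's stand by the pivot end. Origin: centre of its underside
- bush: bystander: upright brass slug 42 mm in diameter, 32 mm tall, in front of the short lever's stand by the pivot end. Origin: centre of its underside
- wrench: bystander: steel wrench lying flat on the bench in front of the long lever, under 30 mm tall. Origin: mid-length, underside
- driver: bystander: screwdriver with an orange handle lying on the bench in front of the short lever, under 40 mm tall. Origin: mid-length, underside

How it is judged:
By the outcome, as a careful person would: the job done as asked, in the order asked, and still so for the second after the job is handed in, while the arm keeps its last pose, push and grip.
It also fails if it takes over 58 s, if anything falls off the work surface, if the arm or the gripper's body presses on something with over 40 N, if the wrist force passes 120 N, or if a joint passes its speed limit or range.

### The arm

A 7-joint arm with a two-finger parallel gripper is mounted at the origin on the work surface. World frame = base frame: x ahead of the robot, y to its left, z up, the work surface at z = 0. Lengths are in m, angles in rad, forces in N, time in s.
With the tool pointing down it reaches from about 0.4 to 0.85 m from the base axis. Payload 4.5 kg.
Tool frame: the origin (TCP) lies midway between the tips of the shut fingers; the grasp point (between the pads) lies 19 mm behind it; z points along the fingers, y is the line along which they close (so a half turn about z gives the same grasp; the last joint's range is limited). The gripper opens to 88 mm and grips with 3 to 60 N. Pads are 18 mm wide; open, the fingers measure 123 mm over their backs; the gripper's body (75 mm by 187 mm) begins 45 mm behind the grasp point.
Start: joints at [1.149, 0.689, -0.195, 1.565, 0.157, 0.902, -0.215], TCP at [0.275, -0.561, 0.239] pointing down, gripper open.
Joint ranges: [-3.01, 3.01], [-0.46, 2.08], [-1.47, 1.51], [0.13, 2.56], [-1, 4.14], [0.04, 2.09], [-2.66, 2.66]. Speed limits (rad/s): [2.57, 2.57, 3.14, 3.14, 3.14, 3.14, 3.14].

### API

Orientations are given as a unit quaternion [x, y, z, w].
In Python, from plant import r, eyes, finish_job gives the robot as it stands. The module is installed in compiled form; this text tells all that it offers.
- The arm moves only by the tool move_arm, never from a script. Its argument "motion" is a list of rows, each a list of 7 numbers: the shift along the tool's x, y, z in mm, then the turn, a rotation vector about the tool's x, y, z in degrees, then the closure, from 0 (fully open) to 1 (shut). A call has 1 to 5 rows; each row is the pose to reach, as a shift and turn from the pose commanded when the call began, along the tool's axes at that moment; what a row does not reach only later rows make up. A row lasts 1/8 s, in which the tool goes at most 62.5 mm and 10.7 degrees, less where a joint would pass 70% of its speed; a pose out of reach is approached as far as the arm can. A call with a gripper value outside its range is refused whole. The fingers move at their own pace and stop on an object; "newtons" is the grip in N (left out, the last holds). Time passes only in rows, so rows that repeat a pose let the fingers close. It gives the time, the measured TCP pose, the force, the opening and the grip force at its end, in the units of the state.
- r.get_state(): the state, without advancing time (a new reading comes with each control period).
- eyes.snapshot(name): name is "side" or "top" or "wrist"; returns a dict with "frame" (400x640x3 uint8, red, green, blue), "z_map" (400x640 float32, m along the optical axis (not along the pixel's ray), 0 where there is no reading), "intrinsics" (3x3 intrinsics, pixels), "world_to_cam" (4x4, takes a point from world to camera coordinates). Camera axes: x right, y down, z forward; pixel columns grow to the right and rows downward; lengths in m; the calibration is good to about 2 mm. The wrist camera is an equidistant fisheye: a pixel r from the principal point sees the ray r / f radians off the axis. A picture is of the moment at which its call begins.
- finish_job(): hands the job in; it is judged then, once.
The state is a dict: "clock": time; "q": joint angles; "qd": joint speeds; "joint_torque": joint torques, N m; "tool_pos": TCP position; "eef_rot": TCP orientation; "contact_force": force on the tool from outside, world axes, zero at the start; "moment": the same for the moment, N m; "opening": opening from 0.0 (shut) to 1.0 (fully open); "finger_force": force on a finger pad.
Only numpy, scipy, OpenCV 4.12 (cv2) and the standard library are available. Lean on these libraries where they do the work, as an engineer would, in place of code of your own. Each camera call takes 0.05 s, during which the arm holds its last target. There are 200 camera calls.

## Working session

There is one attempt and no reset: what is moved stays moved. The work goes in short steps, Python scripts to look and compute and a tool call to move; the robot and the scene stay as the last step left them, time stands still between calls to the robot, and variables do not carry over. Pictures are saved under pics/ and viewed, at most 10 in all, crops included, and the job is handed in when it is done.

Besides the shell and the picture viewer there is one more tool, called after "Request:" in YAML: its name, and indented under it one key for each argument. move_arm: Moves the arm, as the interface text tells. Its arguments: {"type":"object","properties":{"motion":{"type":"array","items":{"type":"array","items":{"type":"number"}}},"newtons":{"type":"number"}},"required":["motion"]}

```bash
mkdir -p pics
cat > h.py <<'E'
import numpy as np, cv2
from plant import r, eyes, finish_job
def snap(n,f):
    s=eyes.snapshot(n); cv2.imwrite(f'pics/{f}.png',s['frame'][:,:,::-1]); np.savez(f'pics/{f}.npz',**s); return s
def cloud(s):
    K=s['intrinsics'];z=s['z_map'];v,u=np.mgrid[:400,:640]
    P=np.stack([(u-K[0,2])/K[0,0]*z,(v-K[1,2])/K[1,1]*z,z],-1)
    T=np.linalg.inv(s['world_to_cam']);W=P@T[:3,:3].T+T[:3,3]; W[z==0]=np.nan
    return W
E
python3 - <<'E'
from h import *
a=snap('top','top1');b=snap('side','side1')
print(r.get_state())
for s in (a,b): print(s['intrinsics'],np.linalg.inv(s['world_to_cam']).round(3))
E
```

```text
{'clock': 0.1, 'q': array([ 1.14875645,  0.68990422, -0.19452369,  1.56620431,  0.15729836,
        0.90253304, -0.21511091]), 'qd': array([-1.73564669e-03, -2.67001850e-03, -4.50376702e-05, -1.97443100e-03,
       -2.64680141e-03, -4.27364844e-04,  2.88364983e-04]), 'joint_torque': array([-3.19826904e-03, -5.28501177e+01, -1.27159953e+00, -1.53836596e+01,
       -5.25943469e-02,  1.94116823e-03,  4.53813107e-05]), 'tool_pos': array([ 0.27484972, -0.56069668,  0.2379973 ]), 'eef_rot': array([ 9.74131067e-01,  2.25982248e-01, -2.45442914e-04, -7.91822569e-04]), 'contact_force': array([-0.84775621, -0.69013077,  0.63770872]), 'moment': array([0.001416  , 0.00150384, 0.04208564]), 'finger_force': 0.0, 'opening': 0.999020042912922}
[[486.98075771   0.         316.49342679]
 [  0.         486.98075771 200.17119666]
 [  0.           0.           1.        ]] [[-0.023 -0.998  0.055  0.461]
 [-1.     0.023  0.008 -0.014]
 [-0.009 -0.055 -0.998  1.23 ]
 [ 0.     0.     0.     1.   ]]
[[510.92354427   0.         317.52473328]
 [  0.         510.92354427 194.7675906 ]
 [  0.           0.           1.        ]] [[-0.821 -0.276  0.5   -0.127]
 [-0.571  0.4   -0.717  0.918]
 [-0.002 -0.874 -0.486  0.711]
 [ 0.     0.     0.     1.   ]]
```

View pics/top1.png

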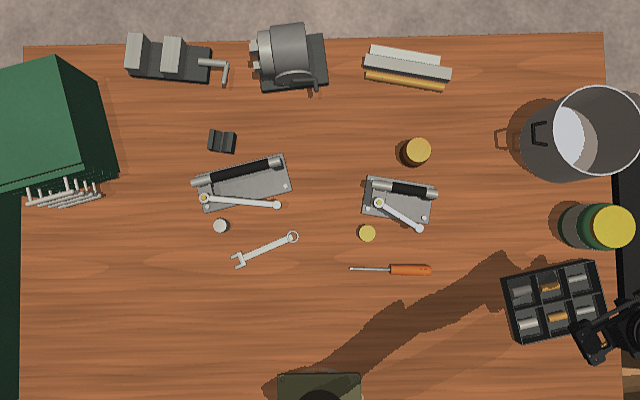

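View pics/side1.png

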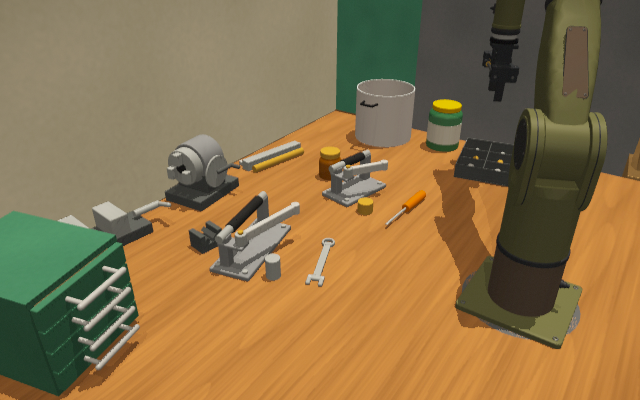

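The top view shows the brake pivot at about (204,199) with its knob at (277,205), and the clutch pivot at (380,203) with its knob at (419,228). The grips run from about (207,180) to (283,160) and from (385,185) to (425,192). In the side view the brake knob is near (295,210) and the clutch knob near (383,167).

Run:
```python
from h import *
T=dict(np.load('pics/top1.npz'));S=dict(np.load('pics/side1.npz'))
W=cloud(T);V=cloud(S)
for n,u,v in [('bp',204,199),('bk',277,205),('cp',380,203),('ck',419,228),('jar',417,150),('slug',220,225),('bush',367,233)]:
    print(n,np.nanmedian(W[v-1:v+2,u-1:u+2].reshape(-1,3),0).round(4))
for n,u,v in [('bk side',294,210),('ck side',383,167)]:
    print(n,np.nanmedian(V[v-1:v+2,u-1:u+2].reshape(-1,3),0).round(4))
for nm,C in (('top',W),('side',V)):
  f=T['frame'] if nm=='top' else S['frame']
  z=C[...,2]
  for n,u0,u1,v0,v1 in ([('brake',185,300,150,216),('clutch',358,442,172,240)] if nm=='top' else [('brake',205,305,190,280),('clutch',322,392,148,205)]):
    R=C[v0:v1,u0:u1].reshape(-1,3);F=f[v0:v1,u0:u1].reshape(-1,3).astype(int)
    g=(F.max(1)<60)&(R[:,2]>.07)&(R[:,2]<.115)
    l=(F.min(1)>110)&(R[:,2]>.094)&(R[:,2]<.112)
    for k,m in(('grip',g),('light',l)):
        P=R[m]; 
        if len(P)<5: print(nm,n,k,len(P));continue
        c=P.mean(0);U,s,Vt=np.linalg.svd(P[:,:2]-c[:2],full_matrices=False);t=(P[:,:2]-c[:2])@Vt[0]
        print(nm,n,k,len(P),c.round(4),'dir',Vt[0].round(3),'ends',(c[:2]+Vt[0]*t.min()).round(4),(c[:2]+Vt[0]*t.max()).round(4),'zmax',P[:,2].max().round(4))
T2=cv2.resize(T['frame'][145:245,180:450,::-1],None,fx=2.96,fy=2.96,interpolation=cv2.INTER_CUBIC);cv2.imwrite('pics/crop.png',T2)
```

```text
bp [0.5325 0.2555 0.1064]
bk [0.5149 0.0869 0.1014]
cp [ 0.5136 -0.1511  0.1077]
ck [ 0.4541 -0.2395  0.1034]
jar [ 0.6381 -0.2453  0.0837]
slug [0.4719 0.2306 0.0483]
bush [ 0.4442 -0.1265  0.0309]
bk side [0.5117 0.0969 0.0916]
ck side [ 0.4534 -0.2341  0.0881]
top brake grip 620 [0.5972 0.1724 0.0991] dir [-0.214  0.977] ends [0.6179 0.0777] [0.5761 0.2685] zmax 0.1089
top brake light 681 [0.5457 0.1811 0.1005] dir [0.035 0.999] ends [0.5421 0.0791] [0.5495 0.2916] zmax 0.111
top clutch grip 410 [ 0.539  -0.2171  0.0985] dir [ 0.019 -1.   ] ends [ 0.5374 -0.1344] [ 0.5401 -0.2769] zmax 0.1075
top clutch light 549 [ 0.5083 -0.1962  0.1002] dir [-0.533 -0.846] ends [ 0.5516 -0.1273] [ 0.4682 -0.26  ] zmax 0.1108
side brake grip 381 [0.5918 0.1778 0.0983] dir [ 0.221 -0.975] ends [0.5772 0.2419] [0.61   0.0972] zmax 0.1073
side brake light 493 [0.5437 0.1886 0.1014] dir [0.082 0.997] ends [0.5345 0.0765] [0.5521 0.2911] zmax 0.1099
side clutch grip 143 [ 0.5378 -0.2199  0.0967] dir [0.205 0.979] ends [ 0.5293 -0.2606] [ 0.5461 -0.1802] zmax 0.1066
side clutch light 241 [ 0.5059 -0.1937  0.1012] dir [0.579 0.815] ends [ 0.4618 -0.2557] [ 0.5504 -0.1311] zmax 0.1067
```

View pics/crop.png

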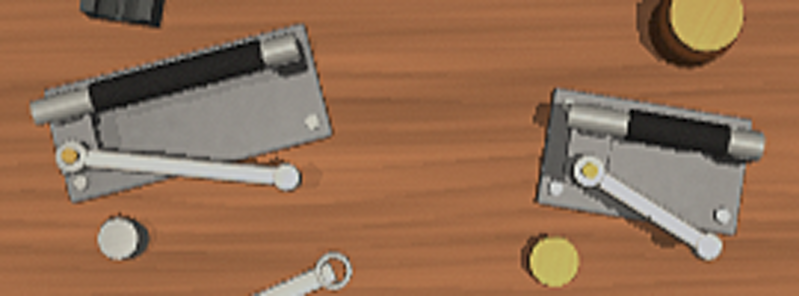

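```bash
cat >> h.py <<'E'
from scipy.spatial.transform import Rotation as Ro
L={'c':(np.array([.5136,-.1511]),-33.9,22.9,.085),'b':(np.array([.5325,.2555]),-5.97,20.05,.130)}
def pose(l,th,gap,z):   # th deg swing, gap mm from face to finger back
    p,a0,_,R=L[l];a=np.radians(a0+th);x=np.array([np.cos(a),np.sin(a)]);y=np.array([-x[1],x[0]])
    return np.r_[p-R*y-(.0245+gap/1000)*x,z],a
def rows(*targets):
    s=r.get_state();q=Ro.from_quat(s['eef_rot'])
    for (pos,a) in targets:
        Y=np.array([np.cos(a),np.sin(a),0]);Z=np.array([0,0,-1.]);G=Ro.from_matrix(np.c_[np.cross(Y,Z),Y,Z])
        print((q.inv().apply(pos-s['tool_pos'])*1000).round(1),np.degrees((q.inv()*G).as_rotvec()).round(1))
E
python3 -c "
from h import *
rows(pose('c',0,30,.238),pose('c',0,30,.072))"
```

```text
[ 293.8 -267.4    0.4] [ -0.1  -0.  -30. ]
[ 293.9 -267.1  166.4] [ -0.1  -0.  -30. ]
```

Request:
move_arm:
  motion:
    - [45,-41,0,0,0,-7,1]
    - [90,-82,0,0,0,-14,1]
    - [135,-123,0,0,0,-21,1]
    - [180,-164,0,0,0,-28,1]
    - [225,-205,0,0,0,-30,1]
  newtons: 20

```text
clock: 0.72
tool_pos: [0.3873, -0.2762, 0.2386]
eef_rot: [0.882, 0.471, 0.0, -0.0]
contact_force: [0.6, -0.3, -0.2]
opening: 0.457
finger_force: 0.0
```

```bash
python3 -c "
from h import *
print(r.get_state()['tool_pos'])
rows(pose('c',0,30,.238),pose('c',0,30,.072))"
```

```text
[ 0.38730028 -0.27622405  0.23861056]
[ 89.3 -19.3   0.6] [-0.  -0.   0.1]
[ 89.3 -19.3 166.6] [-0.  -0.   0.1]
```

Request:
move_arm:
  motion:
    - [40,-9,0,0,0,0,1]
    - [70,-60,0,0,0,0,1]
    - [70,-60,0,0,0,0,1]
    - [70,-60,0,0,0,0,1]
    - [70,-60,0,0,0,0,1]

```text
clock: 1.35
tool_pos: [0.3768, -0.1878, 0.2387]
eef_rot: [0.883, 0.469, 0.0, 0.001]
contact_force: [0.1, 0.6, 0.1]
opening: 0.006
finger_force: 0.0
```

```bash
python3 -c "
from h import *
print(r.get_state()['tool_pos'])
rows(pose('c',0,30,.238),pose('c',0,30,.072))"
```

```text
[ 0.37680189 -0.18783694  0.23872684]
[21.9 38.5  0.8] [ 0.1 -0.  -0.1]
[ 21.9  38.3 166.8] [ 0.1 -0.  -0.1]
```

Request:
move_arm:
  motion:
    - [22,38,20,0,0,0,1]
    - [22,38,75,0,0,0,1]
    - [22,38,125,0,0,0,1]
    - [22,38,166,0,0,0,1]
    - [22,38,166,0,0,0,1]

```text
clock: 1.98
tool_pos: [0.4187, -0.1898, 0.0703]
eef_rot: [0.883, 0.47, -0.002, -0.002]
contact_force: [-0.2, 0.2, -0.0]
opening: 0.005
finger_force: 0.0
```

```bash
python3 -c "
from h import *
print(r.get_state()['tool_pos'],r.get_state()['contact_force'])
s=snap('wrist','w1');snap('top','top2')
rows(pose('c',0,30,.072),pose('c',0,5,.072))"
```

```text
[ 0.41867087 -0.18980378  0.07034987] [-0.16241604  0.22951218 -0.01364386]
[-0.6  1.1  1.1] [ 0.  0. -0.]
[-0.5 26.1  1.2] [ 0.  0. -0.]
```

View pics/w1.png

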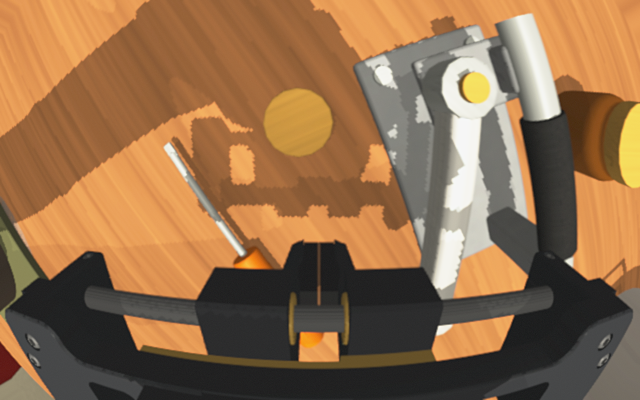

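View pics/top2.png

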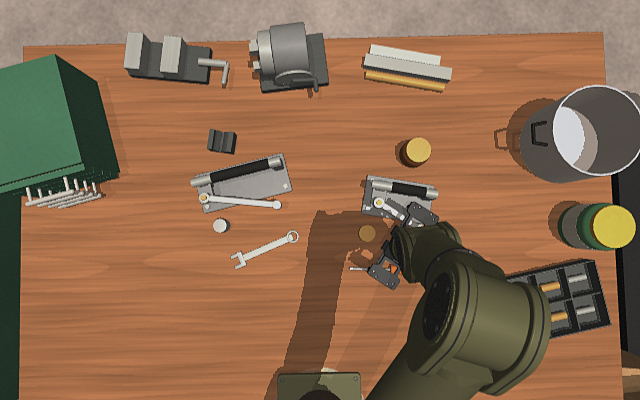

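Wrist view: the shut fingers are at (318,270), the clutch blade runs from (470,90) to (440,330) to their right, and nothing stands between them. Next I work out the push arc.

```bash
python3 -c "
from h import *
rows(*[pose('c',t,g,.072) for t,g in((0,4),(0,0),(6,0),(12,0),(18,0),(21,0),(22.9,0))])"
```

```text
[-0.5 27.1  1.2] [ 0.  0. -0.]
[-0.5 31.1  1.2] [ 0.  0. -0.]
[-2.6 40.1  1.2] [ 0.  0. -6.]
[-3.8 49.3  1.2] [  0.   0. -12.]
[-3.9 58.5  1.2] [  0.   0. -18.]
[-3.6 63.2  1.2] [  0.   0. -21.]
[-3.3 66.1  1.2] [  0.    0.  -22.9]
```

Request:
move_arm:
  motion:
    - [0,15,0,0,0,0,1]
    - [0,27,0,0,0,0,1]
    - [0,31,0,0,0,0,1]
    - [-1,35,0,0,0,-3,1]
    - [-2,40,0,0,0,-6,1]

```text
clock: 2.7
tool_pos: [0.4504, -0.2126, 0.0728]
eef_rot: [0.856, 0.518, -0.001, -0.001]
contact_force: [-3.4, 3.0, 4.0]
opening: 0.008
finger_force: 2.3
```

```bash
python3 -c "
from h import *
s=r.get_state();print(s['tool_pos'],s['contact_force'],s['opening'],s['finger_force'])
rows(*[pose('c',t,0,.072) for t in(6,12,18,21,22.9)])"
```

```text
[ 0.45038391 -0.21264644  0.07280958] [-3.42991407  3.00905378  3.98054812] 0.008485685056957605 2.2917638762737624
[-1.   2.6  0.8] [-0.2  0.   0.3]
[-3.2 11.6  0.8] [-0.2  0.  -5.7]
[-4.4 20.8  0.7] [ -0.2   0.  -11.7]
[-4.6 25.4  0.7] [ -0.2   0.  -14.7]
[-4.6 28.3  0.7] [ -0.2   0.  -16.6]
```

Request:
move_arm:
  motion:
    - [-1,5,0,0,0,-2,1]
    - [-2,9,0,0,0,-4,1]
    - [-3,13,0,0,0,-7,1]
    - [-3,13,0,0,0,-7,1]

```text
clock: 3.2
tool_pos: [0.4614, -0.2218, 0.0725]
eef_rot: [0.823, 0.568, -0.0, -0.001]
contact_force: [-3.8, 4.4, 5.9]
opening: 0.003
finger_force: 2.9
```

```bash
python3 -c "
from h import *
s=r.get_state();print(s['tool_pos'],s['contact_force'],s['moment'],s['opening'],s['finger_force'])
snap('side','s3');T=snap('top','t3')
I=cv2.imread('pics/s3.png')[120:260,260:480];J=cv2.imread('pics/t3.png')[160:300,330:470]
cv2.imwrite('pics/cr3.png',np.hstack([cv2.resize(I,None,fx=2.2,fy=2.2),cv2.resize(J,(308,308))]))
rows(*[pose('c',t,0,.072) for t in(6,12,18,21,22.9)])"
```

```text
[ 0.46141873 -0.22177361  0.07254512] [-3.77223249  4.37346383  5.86914223] [0.5768575  0.73736441 0.01554219] 0.0028281551873983956 2.8940453933319077
[  3.2 -10.9   0.6] [-0.1  0.   7.1]
[ 0.  -2.2  0.6] [-0.1 -0.   1.1]
[-2.2  6.8  0.6] [-0.1 -0.  -4.9]
[-3.  11.3  0.6] [-0.1 -0.  -7.9]
[-3.4 14.3  0.6] [-0.1 -0.  -9.8]
```

View pics/cr3.png

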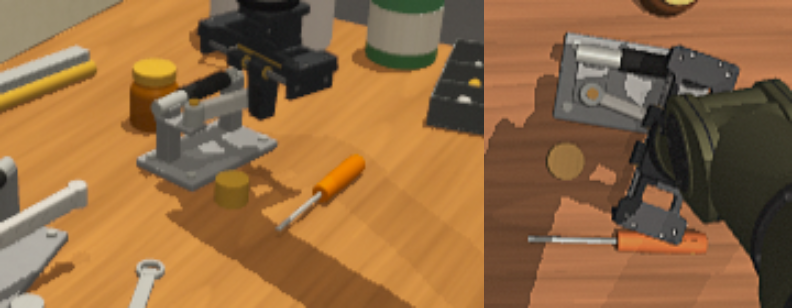

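The crops show the shut fingers' outer back on the clutch blade, with the body clear above the stand. The vertical force (5.9 N) is probably friction, so I'll ease up a few mm and continue.

Request:
move_arm:
  motion:
    - [0,0,-3,0,0,0,1]
    - [-1,4,-3,0,0,-2,1]
    - [-2,7,-3,0,0,-5,1]
    - [-2,7,-3,0,0,-5,1]

```text
clock: 3.8
tool_pos: [0.4659, -0.226, 0.0749]
eef_rot: [0.798, 0.603, -0.001, -0.002]
contact_force: [-5.4, 2.5, 0.4]
opening: 0.005
finger_force: 3.0
```

```bash
python3 -c "
from h import *
s=r.get_state();print(s['tool_pos'],s['contact_force'],s['moment'],s['opening'],s['finger_force'])
rows(*[pose('c',t,0,.075) for t in(18,21,22.9)])"
```

```text
[ 0.46592561 -0.22604975  0.07491818] [-5.4179105   2.48155948  0.44581476] [0.62450443 0.94532525 0.02954634] 0.004627219398833955 2.95549648697488
[ 0.1  0.8 -0.1] [-0.3  0.   0.1]
[-1.   5.3 -0.1] [-0.3 -0.  -2.9]
[-1.7  8.2 -0.1] [-0.3 -0.  -4.8]
```

Request:
move_arm:
  motion:
    - [-1,3,0,0,0,-1.5,1]
    - [-1,5,0,0,0,-3,1]
    - [-2,7,0,0,0,-4,1]
    - [-2,7,0,0,0,-4,1]

```text
clock: 4.3
tool_pos: [0.4717, -0.2296, 0.0749]
eef_rot: [0.776, 0.631, -0.002, -0.002]
contact_force: [-5.3, 3.7, 1.5]
opening: 0.005
finger_force: 3.3
```

```bash
python3 -c "
from h import *
s=r.get_state();print(s['tool_pos'],s['contact_force'],s['moment'],s['opening'],s['finger_force'])
rows(*[pose('c',t,0,.075) for t in(18,21,22.9)])"
```

```text
[ 0.47174408 -0.22956149  0.07486848] [-5.26787093  3.66653626  1.52681535] [0.70532777 0.98458598 0.00526704] 0.0054871933111722134 3.308983366296161
[ 2.3 -5.6 -0.1] [-0.3 -0.   4.1]
[ 0.8 -1.2 -0.1] [-0.3 -0.   1.1]
[ 0.   1.6 -0.1] [-0.3 -0.  -0.8]
```

Not solid yet, so I go on in small steps along the push direction.

Request:
move_arm:
  motion:
    - [0,2,0,0,0,-0.8,1]
    - [0,4,0,0,0,-0.8,1]
    - [0,4,0,0,0,-0.8,1]

```text
clock: 4.68
tool_pos: [0.4751, -0.2308, 0.0749]
eef_rot: [0.772, 0.636, -0.002, -0.002]
contact_force: [-5.5, 3.4, 2.4]
opening: 0.008
finger_force: 3.6
```

```bash
python3 -c "
from h import *
s=r.get_state();print(s['tool_pos'],s['contact_force'],s['moment'],s['opening'],s['finger_force'])
rows(*[pose('c',t,0,.075) for t in(18,21,22.9)])"
```

```text
[ 0.47509472 -0.23084252  0.07485331] [-5.46076726  3.35701553  2.35288791] [ 0.56108878  1.1698589  -0.01603948] 0.007568093935034153 3.608842205721885
[ 3.  -9.1 -0.1] [-0.4  0.   4.9]
[ 1.5 -4.7 -0.1] [-0.4  0.   1.9]
[ 0.6 -1.9 -0.1] [-0.4  0.  -0. ]
```

Request:
move_arm:
  motion:
    - [0,2,0,0,0,-0.7,1]
    - [0,4,0,0,0,-1.5,1]
    - [0,4,0,0,0,-1.5,1]

```text
clock: 5.05
tool_pos: [0.478, -0.2321, 0.0749]
eef_rot: [0.764, 0.646, -0.003, -0.003]
contact_force: [-8.1, 1.8, 3.1]
opening: 0.001
finger_force: 4.3
```

```bash
cat >> h.py <<'E'
def st(l):
    s=r.get_state();p,a0,sw,R=L[l];a=np.radians(a0+sw);x=np.array([np.cos(a),np.sin(a)])
    print(s['clock'],s['tool_pos'].round(4),'F',s['contact_force'].round(1),'normal',(-s['contact_force'][:2]@x).round(2),'finger',round(s['finger_force'],1))
    rows(pose(l,sw,0,.075))
E
python3 -c "
from h import *
st('c')"
```

```text
5.05 [ 0.478  -0.2321  0.0749] F [-8.1  1.8  3.1] normal 8.3 finger 4.3
[ 1.4 -5.  -0.1] [-0.5  0.1  1.4]
```

Request:
move_arm:
  motion:
    - [0,1,0,0,0,0,1]
    - [0,2,0,0,0,0,1]
    - [0,2,0,0,0,0,1]

```text
clock: 5.42
tool_pos: [0.4781, -0.2321, 0.0748]
eef_rot: [0.764, 0.646, -0.004, -0.004]
contact_force: [-10.9, 2.9, 7.0]
opening: 0.008
finger_force: 6.2
```

```bash
python3 -c "
from h import *
st('c')"
```

```text
5.425 [ 0.4781 -0.2321  0.0748] F [-10.9   2.9   7. ] normal 11.27 finger 6.2
[ 1.4 -5.  -0.1] [-0.7  0.1  1.4]
```

The position no longer changes while the force climbs, so the lever is solid at its stop. I press slightly more and hold.

Request:
move_arm:
  motion:
    - [0,2,-1,0,0,0,1]
    - [0,2,-1,0,0,0,1]
    - [0,2,-1,0,0,0,1]
    - [0,2,-1,0,0,0,1]
    - [0,2,-1,0,0,0,1]

```text
clock: 6.05
tool_pos: [0.478, -0.2321, 0.075]
eef_rot: [0.764, 0.645, -0.006, -0.006]
contact_force: [-13.2, 3.8, 2.4]
opening: 0.004
finger_force: 6.9
```

Request:
move_arm:
  motion:
    - [0,0,0,0,0,0,1]
    - [0,0,0,0,0,0,1]
    - [0,0,0,0,0,0,1]
    - [0,0,0,0,0,0,1]

```text
clock: 6.55
tool_pos: [0.478, -0.2321, 0.075]
eef_rot: [0.764, 0.645, -0.006, -0.006]
contact_force: [-12.3, 3.2, 3.6]
opening: 0.012
finger_force: 6.9
```

```bash
python3 -c "
from h import *
st('c')
rows(*[pose('c',t,g,.075) for t,g in((18,0),(12,0),(6,0),(0,0),(0,8),(0,40))])"
```

```text
6.55 [ 0.478  -0.2321  0.075 ] F [-12.3   3.2   3.6] normal 12.7 finger 6.9
[ 1.5 -5.   0.1] [-0.9  0.1  1.4]
[  4.  -12.1   0.2] [-0.9  0.1  6.3]
[  8.  -20.5   0.3] [-0.9  0.2 12.3]
[ 12.8 -28.4   0.5] [-0.9  0.2 18.3]
[ 18.5 -35.7   0.6] [-0.9  0.3 24.3]
[ 21.8 -43.    0.7] [-0.9  0.3 24.3]
[ 34.9 -72.2   1.1] [-0.9  0.3 24.3]
```

Request:
move_arm:
  motion:
    - [4,-12,0,0,0,6,1]
    - [8,-22,0,0,0,12,1]
    - [13,-32,0,0,0,18,1]
    - [20,-45,0,0,0,24,1]
    - [35,-80,0,0,0,24,1]

```text
clock: 7.18
tool_pos: [0.4158, -0.1859, 0.0766]
eef_rot: [0.881, 0.472, 0.002, 0.002]
contact_force: [0.2, 0.2, -0.5]
opening: 0.005
finger_force: 0.0
```

Request:
move_arm:
  motion:
    - [0,0,-60,0,0,0,1]
    - [0,0,-110,0,0,0,1]
    - [0,0,-110,0,0,0,1]
    - [0,0,-110,0,0,0,1]

```text
clock: 7.68
tool_pos: [0.4134, -0.1854, 0.1865]
eef_rot: [0.881, 0.473, 0.0, 0.001]
contact_force: [0.1, -0.0, -0.3]
opening: 0.004
finger_force: 0.0
```

```bash
python3 -c "
from h import *
st('c')
s=snap('side','s4');V=cloud(s);A=cloud(dict(np.load('pics/side1.npz')))
d=abs(V-A).max(-1)[145:205,320:400];print('changed px in clutch region',(d>.004).sum())
b=V[167,383];print(b.round(4))
T=cloud(snap('top','t4'));print(T[202:204,379:382].mean((0,1)).round(4),T[227:230,418:421].mean((0,1)).round(4))
rows(pose('b',0,30,.185),pose('b',0,30,.075))"
```

```text
7.675 [ 0.4134 -0.1854  0.1865] F [ 0.1 -0.  -0.3] normal -0.08 finger 0.0
[ -3.9  74.4 111.6] [  0.1   0.  -22.6]
changed px in clutch region 1331
[ 0.4533 -0.2335  0.0882]
[ 0.5148 -0.1512  0.1071] [ 0.4541 -0.2399  0.1019]
[ 292.8 -131.6    0.7] [ -0.1   0.  -27.6]
[ 292.9 -131.5  110.7] [ -0.1   0.  -27.6]
```

The clutch knob is back at its rest place, (0.454,-0.240). Now the brake.

Request:
move_arm:
  motion:
    - [52,-23,0,0,0,-6,1]
    - [104,-46,0,0,0,-12,1]
    - [156,-70,0,0,0,-18,1]
    - [208,-93,0,0,0,-24,1]
    - [260,-117,0,0,0,-27.6,1]

```text
clock: 8.4
tool_pos: [0.459, 0.0982, 0.1854]
eef_rot: [0.742, 0.67, -0.001, -0.0]
contact_force: [0.8, -1.0, -0.0]
opening: 0.009
finger_force: 0.0
```

Request:
move_arm:
  motion:
    - [0,0,0,0,0,0,1]
    - [0,0,0,0,0,0,1]

```text
clock: 8.65
tool_pos: [0.4584, 0.0956, 0.1856]
eef_rot: [0.743, 0.669, -0.002, -0.0]
contact_force: [0.5, 0.6, 0.0]
opening: 0.009
finger_force: 0.0
```

```bash
python3 -c "
from h import *
rows(pose('b',0,30,.185),pose('b',0,30,.075))"
```

```text
[36.7  2.6  0.5] [-0.1  0.1 -0. ]
[ 37.    2.9 110.5] [-0.1  0.1 -0. ]
```

Request:
move_arm:
  motion:
    - [37,3,0,0,0,0,1]
    - [37,3,40,0,0,0,1]
    - [37,3,80,0,0,0,1]
    - [37,3,110,0,0,0,1]
    - [37,3,110,0,0,0,1]

```text
clock: 9.28
tool_pos: [0.4645, 0.1303, 0.0749]
eef_rot: [0.744, 0.668, -0.003, -0.0]
contact_force: [0.5, 0.3, 0.1]
opening: 0.001
finger_force: 0.0
```

```bash
python3 -c "
from h import *
st('b');snap('wrist','w5')
rows(*[pose('b',t,g,.075) for t,g in((0,4),(0,0),(5,0),(10,0),(15,0),(18,0),(20.05,0))])"
```

```text
9.275 [0.4645 0.1303 0.0749] F [0.5 0.3 0.1] normal -0.56 finger 0.0
[ 1.3 76.1 -0.5] [ -0.3   0.2 -20.2]
[ 0.8 25.3  1.1] [-0.1  0.1 -0.1]
[ 0.8 29.3  1.1] [-0.1  0.1 -0.1]
[-0.8 40.7  1.1] [-0.1  0.1 -5.1]
[-1.4 52.2  1. ] [ -0.1   0.1 -10.1]
[-1.  63.7  1. ] [ -0.1   0.1 -15.1]
[-0.3 70.6  1. ] [ -0.1   0.1 -18.1]
[ 0.4 75.3  1. ] [ -0.1   0.1 -20.2]
```

View pics/w5.png

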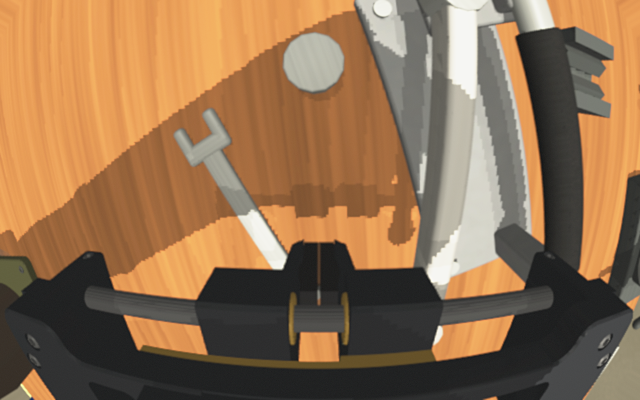

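Wrist view: the brake blade runs from (460,20) to (440,320), parallel to the fingers at (318,270), and the slug (314,62) and wrench are clear. I push along the arc.

Request:
move_arm:
  motion:
    - [1,15,0,0,0,0,1]
    - [1,25,0,0,0,0,1]
    - [1,30,0,0,0,0,1]
    - [0,35,0,0,0,-2.5,1]
    - [-1,41,0,0,0,-5,1]

```text
clock: 9.95
tool_pos: [0.5046, 0.1278, 0.0769]
eef_rot: [0.712, 0.703, -0.002, -0.001]
contact_force: [-4.8, 1.4, 4.7]
opening: 0.008
finger_force: 2.8
```

Request:
move_arm:
  motion:
    - [0,6,0,0,0,-2.5,1]
    - [0,12,0,0,0,-5,1]
    - [1,18,0,0,0,-7.5,1]
    - [1,18,0,0,0,-7.5,1]

```text
clock: 10.45
tool_pos: [0.5215, 0.1253, 0.0764]
eef_rot: [0.666, 0.746, -0.004, -0.001]
contact_force: [-6.0, -3.9, 5.7]
opening: 0.006
finger_force: 3.6
```

```bash
python3 -c "
from h import *
st('b')"
```

```text
10.45 [0.5215 0.1253 0.0764] F [-6.  -3.9  5.7] normal 6.74 finger 3.6
[-3.9 18.6  1.3] [-0.4  0.3 -7.5]
```

Request:
move_arm:
  motion:
    - [-1,5,-2,0,0,-2,1]
    - [-2,10,-2,0,0,-4,1]
    - [-3,14,-2,0,0,-6,1]
    - [-3,17,-2,0,0,-7,1]
    - [-3,17,-2,0,0,-7,1]

```text
clock: 11.08
tool_pos: [0.5372, 0.1244, 0.0775]
eef_rot: [0.619, 0.786, -0.005, -0.002]
contact_force: [-8.2, -2.2, 0.2]
opening: 0.002
finger_force: 3.9
```

```bash
python3 -c "
from h import *
st('b')"
```

```text
11.075 [0.5372 0.1244 0.0775] F [-8.2 -2.2  0.2] normal 8.5 finger 3.9
[-1.7  2.9  2.5] [-0.6  0.2 -0.5]
```

Request:
move_arm:
  motion:
    - [0,1,0,0,0,0,1]
    - [0,2,0,0,0,0,1]
    - [0,2,0,0,0,0,1]

```text
clock: 11.45
tool_pos: [0.5389, 0.1247, 0.0775]
eef_rot: [0.619, 0.786, -0.006, -0.002]
contact_force: [-6.6, -3.1, 0.3]
opening: 0.005
finger_force: 4.0
```

```bash
python3 -c "
from h import *
st('b')"
```

```text
11.45 [0.5389 0.1247 0.0775] F [-6.6 -3.1  0.3] normal 7.11 finger 4.0
[-1.5  1.2  2.5] [-0.6  0.2 -0.5]
```

Still moving freely.

Request:
move_arm:
  motion:
    - [0,2,0,0,0,-0.5,1]
    - [0,4,0,0,0,-0.5,1]
    - [0,4,0,0,0,-0.5,1]

```text
clock: 11.82
tool_pos: [0.5428, 0.1251, 0.0774]
eef_rot: [0.615, 0.788, -0.006, -0.002]
contact_force: [-7.2, -4.0, 1.3]
opening: 0.006
finger_force: 4.3
```

```bash
python3 -c "
from h import *
st('b')"
```

```text
11.825 [0.5428 0.1251 0.0774] F [-7.2 -4.   1.3] normal 7.99 finger 4.3
[-1.  -2.7  2.5] [-0.7  0.3 -0. ]
```

Request:
move_arm:
  motion:
    - [0,2,0,0,0,-0.5,1]
    - [0,4,0,0,0,-1,1]
    - [0,4,0,0,0,-1,1]

```text
clock: 12.2
tool_pos: [0.5453, 0.1252, 0.0774]
eef_rot: [0.608, 0.794, -0.007, -0.002]
contact_force: [-9.8, -4.8, 3.8]
opening: 0.007
finger_force: 5.8
```

```bash
python3 -c "
from h import *
st('b')"
```

```text
12.2 [0.5453 0.1252 0.0774] F [-9.8 -4.8  3.8] normal 10.7 finger 5.8
[-0.4 -5.2  2.5] [-0.8  0.3  1. ]
```

Likely solid now, so I press 3 mm more to confirm and hold firmly.

Request:
move_arm:
  motion:
    - [0,1.5,0,0,0,0,1]
    - [0,3,0,0,0,0,1]
    - [0,3,0,0,0,0,1]
    - [0,3,0,0,0,0,1]

```text
clock: 12.7
tool_pos: [0.5455, 0.1252, 0.0773]
eef_rot: [0.608, 0.794, -0.01, -0.003]
contact_force: [-15.9, -6.5, 9.0]
opening: 0.004
finger_force: 8.9
```

```bash
python3 -c "
from h import *
st('b')"
```

```text
12.7 [0.5455 0.1252 0.0773] F [-15.9  -6.5   9. ] normal 17.01 finger 8.9
[-0.4 -5.4  2.4] [-1.1  0.4  1. ]
```

Solid: 0.2 mm of travel for a 3 mm command. I ease off slightly to about 14 N, hold, and check the scene.

Request:
move_arm:
  motion:
    - [0,-1,-1,0,0,0,1]
    - [0,-1,-1,0,0,0,1]
    - [0,-1,-1,0,0,0,1]
    - [0,-1,-1,0,0,0,1]

```text
clock: 13.2
tool_pos: [0.5454, 0.1252, 0.0775]
eef_rot: [0.608, 0.794, -0.009, -0.003]
contact_force: [-12.2, -4.6, 1.0]
opening: 0.005
finger_force: 6.6
```

```bash
python3 -c "
from h import *
st('b');snap('side','s6')"
```

```text
13.2 [0.5454 0.1252 0.0775] F [-12.2  -4.6   1. ] normal 12.94 finger 6.6
[-0.4 -5.2  2.6] [-1.   0.3  1. ]
```

View pics/s6.png

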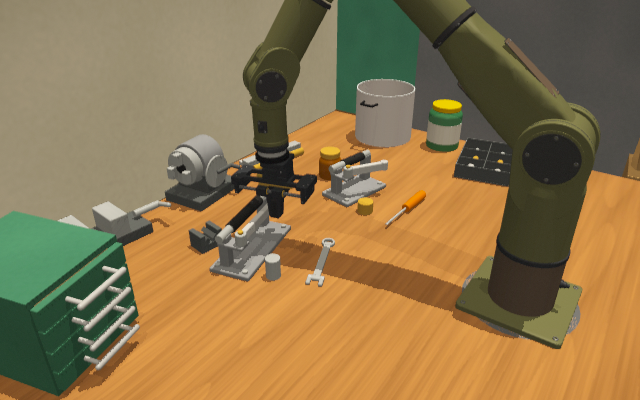

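The brake lever at (255,215) is parallel to its bar with a gap, and the fingers are outside it at (275,205). The clutch is back out with its knob at (383,167), and the loose things have not moved. Handing in.

```bash
python3 -c "
from h import *
print(finish_job())"
```

```text
the job is handed in; nothing more can be done
None
```

The clutch lever was pushed solid to its stop, held about a second and sprang fully back out; the brake lever was then pushed to its stop, and I handed in while still holding it there at about 13 N, with the loose things unmoved.

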